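# Switch the aerial and key down

## Task

In the radio room, push the arm of the antenna selector round by its side, without gripping it, until its brass tip stands centred over the green contact disc, and leave it there. Only then press the Morse key's black knob fully down, and finish while holding it down; do not lift or shift the key on the desk, and leave everything else on the desk alone.

Things in the scene. Friction and masses are not known exactly. Their poses are not given: they have to be found in the camera images.
- pointer_pivot (a point): the pivot of the antenna selector's arm, 64 mm above the desk. The selector is a grey flat cabinet fixed to the desk, 200 x 280 mm, its aluminium top 50 mm above the desk, with four coloured contact discs in a fan on it. The point turns with the arm: its x axis points along the arm to the tip, z up
- pointer_tip (a point): the pointed brass tip of the arm, 110 mm from the pivot, 75 mm above the desk. The arm is an upright-standing bar (brass between two black side strips) 14 mm wide; its underside is 68 mm and its top 90 mm above the desk; the straight part with flat flanks runs from 15 to 97 mm from the pivot.
- selector_arm (a joint): angle of the arm about the vertical pivot, rad, growing anticlockwise seen from above; stops at -1.75 and 1.75. Stiff: it moves only while pushed (0.2 N m, about 2.5 N at 80 mm from the pivot) and stays where it is left
- strip_left: the black strip on the arm's anticlockwise flank; origin on the pivot, 64 mm above the desk, x along the arm. A round brass hub 34 mm across stands on the pivot, top 100 mm above the desk. Nothing else stands on the cabinet above the discs
- strip_right: the black strip on the arm's clockwise flank; origin as strip_left
- green_contact: green contact disc, 34 mm across, 5 mm thick, fixed on the selector's top 110 mm from the pivot, so the arm's tip passes over its centre, 13 mm above it; origin at the centre of its underside, 50 mm above the desk. The discs (green, red, blue, yellow) change places from start to start
- key: Morse key, loose on the desk, 0.9 kg: wooden base 150 x 85 x 14 mm, origin under its centre, x axis pointing from the knob end to the other end, z up
- key_knob (a point): centre of the top of the key's round black knob, 36 mm across; 62 mm above the desk when up, over the base, 50 mm from the base's centre along the key's -x
- key_lever (a joint): the key's sprung lever, rad: 0 up, grows as the knob is pressed, 0.09 fully down on its stop (the knob goes down 6.3 mm). It starts to move at about 1.6 N on the knob, is fully down at about 4.5 N, and springs up when let go
- mug: bystander: white mug, 80 mm across, 95 high; origin at its underside
- pen: bystander: white and pink pen, 141 mm long, 10 thick, lying on the logbook; origin at its underside
- screwdriver: bystander: screwdriver lying on the desk; origin at its underside
- tin: bystander: small jar with blue cap, 60 mm across, 70 high; origin at its underside
- desk_mic: bystander: desk microphone, round foot 90 mm across, 175 high; origin at its underside
- logbook: bystander: blue logbook lying flat, 200 x 150 x 16 mm; origin at its underside
Things that resemble listed ones, but are neither listed nor needed, are in the scene too. There is more than one size of the key; the job needs the middle-sized.

How it is judged:
By the outcome, as a careful person would: the job done as asked, in the order asked, and still so for the second after the job is handed in, while the arm keeps its last pose, push and grip.
It also fails if it takes over 45 s, if anything falls off the work surface, if the arm or the gripper's body presses on something with over 40 N, if the wrist force passes 120 N, or if a joint passes its speed limit or range.

## Robot

A 7-joint arm with a two-finger parallel gripper is mounted at the origin on the work surface. World frame = base frame: x ahead of the robot, y to its left, z up, the work surface at z = 0. Lengths are in m, angles in rad, forces in N, time in s.
With the tool pointing down it reaches from about 0.425 to 1.025 m from the base axis. Payload 9.4 kg.
Tool frame: the origin (TCP) lies at the very end of the fingers, on their centre line; the grasp point (between the pads) lies 19 mm behind it; z points along the fingers, y is the line along which they close (so a half turn about z gives the same grasp; the last joint's range is limited). The gripper opens to 85 mm and grips with 20 to 120 N. Pads are 22 mm wide; open, the fingers measure 114 mm over their backs; the gripper's body (76 mm by 85 mm) begins 54 mm behind the grasp point. The pads swing forward as they close: fully open they stand 13 mm farther back than shut.
Start: joints at [1.135, 0.599, -0.003, 1.599, 0.002, 0.943, -0.08], TCP at [0.255, -0.679, 0.231] pointing down, gripper open.
Joint ranges: [-2.57, 2.57], [-0.35, 1.97], [-1.29, 1.29], [0.11, 2.56], [-1.05, 4.19], [0.11, 1.86], [-2.63, 2.63]. Speed limits (rad/s): [2.22, 2.22, 3.01, 3.01, 3.14, 3.14, 3.14].

## Interface

Orientations are given as a unit quaternion [x, y, z, w].
In Python, from rig import observe, grab_frame, close_job gives the robot as it stands. The module is installed in compiled form; this text tells all that it offers.
- The arm moves only by the tool play_rows, never from a script. Its argument "steps" is a list of rows, each an object of numbers: "jaw": the opening, from 0 (shut) to 1 (fully open); "dx", "dy", "dz": the shift along the world's x, y, z scaled (see below); "yaw": the turn about the world's z scaled (see below). In form: [{"jaw": .., "dx": .., "dy": .., "dz": .., "yaw": ..}, ...]. A call has 1 to 10 rows; each row is the pose to reach, as a shift and turn from the pose commanded when the call began; what a row does not reach only later rows make up. The controller multiplies each number of a shift by 0.5 m and each number of a turn by pi/2 rad. A row lasts 1/12 s, in which the tool goes at most 41.7 mm and 7.16 degrees, less where a joint would pass 70% of its speed; a pose out of reach is approached as far as the arm can. A call with a number of a shift or a turn outside -1 to 1 is refused whole. A call with a gripper value outside its range is refused whole. The fingers move at their own pace and stop on an object; "newtons" is the grip in N (left out, the last holds). Time passes only in rows, so rows that repeat a pose let the fingers close. It gives the time, the measured TCP pose, the force, the opening and the grip force at its end, in the units of the state.
- observe(): the state, without advancing time (a new reading comes with each control period).
- grab_frame(name): name is "scene" or "top"; returns a dict with "image" (384x512x3 uint8, red, green, blue), "K" (3x3 intrinsics, pixels), "D" ([k1, k2, p1, p2, k3] as OpenCV has them; the pictures are not rectified), "rvec" (rotation vector, rad) and "tvec" (3), from world to camera coordinates, as OpenCV has them. Camera axes: x right, y down, z forward; pixel columns grow to the right and rows downward; lengths in m; the calibration is good to about 2 mm. A picture is of the moment at which its call begins. There is no depth.
- close_job(): hands the job in; it is judged then, once.
The state is a dict: "clock": time; "qpos": joint angles; "joint_velocities": joint speeds; "joint_efforts": joint torques, N m; "eef_pos": TCP position; "orientation": TCP orientation; "force": force on the tool from outside, world axes, zero at the start; "wrist_torque": the same for the moment, N m; "finger_gap": opening from 0.0 (shut) to 1.0 (fully open); "grip_force": force on a finger pad.
Only numpy, scipy, OpenCV 4.12 (cv2) and the standard library are available. Lean on these libraries where they do the work, as an engineer would, in place of code of your own. Each camera call takes 0.05 s, during which the arm holds its last target. There are 200 camera calls.

## Working session

There is one attempt and no reset: what is moved stays moved. The work goes in short steps, Python scripts to look and compute and a tool call to move; the robot and the scene stay as the last step left them, time stands still between calls to the robot, and variables do not carry over. Pictures are saved under pics/ and viewed, at most 10 in all, crops included, and the job is handed in when it is done.

Besides the shell and the picture viewer there is one more tool, called by a JSON object that holds its "fn" and its "kwargs", one argument or row to a line. play_rows: Moves the arm, as the interface text tells. Its arguments: {"type":"object","properties":{"steps":{"type":"array","items":{"type":"object","properties":{"jaw":{"type":"number"},"dx":{"type":"number"},"dy":{"type":"number"},"dz":{"type":"number"},"yaw":{"type":"number"}}}},"newtons":{"type":"number"}},"required":["steps"]}

```bash
mkdir -p pics
cat > h.py <<'E'
import numpy as np, cv2, pickle
from rig import observe, grab_frame
def save():
    for n in ("scene","top"):
        f=grab_frame(n); pickle.dump(f,open(n+".pkl","wb"))
        cv2.imwrite(f"pics/{n}_{observe()['clock']:.2f}.png",cv2.resize(f["image"][:,:,::-1],(800,600),interpolation=cv2.INTER_CUBIC))
def load(n): return pickle.load(open(n+".pkl","rb"))
def ray(f,px,z):
    u=cv2.undistortPoints(np.array(px,float).reshape(-1,1,2),f["K"],np.array(f["D"],float)).reshape(-1,2)
    R=cv2.Rodrigues(np.array(f["rvec"],float))[0]; c=-R.T@np.array(f["tvec"],float).ravel()
    d=np.c_[u,np.ones(len(u))]@R
    return c+d*((z-c[2])/d[:,2])[:,None]
def proj(f,P):
    return cv2.projectPoints(np.array(P,float).reshape(-1,1,3),np.array(f["rvec"],float),np.array(f["tvec"],float),f["K"],np.array(f["D"],float))[0].reshape(-1,2)
E
python3 -c "
from h import *
save(); print(observe())"; ls pics
```

```text
{'clock': 0.1, 'qpos': array([ 1.13528384,  0.60007164, -0.00253118,  1.60005058,  0.0018221 ,
        0.94289151, -0.07982763]), 'joint_velocities': array([-0.00113988, -0.00238269,  0.00032632, -0.00270038,  0.00087151,
       -0.0007336 , -0.00028755]), 'joint_efforts': array([ 4.24760190e-03, -7.77995682e+01,  1.56943839e+00, -2.58626997e+01,
        1.26399388e-02,  5.48774115e-03, -1.06196975e-05]), 'eef_pos': array([ 0.25442127, -0.67844453,  0.23048408]), 'orientation': array([ 9.83946556e-01,  1.78461962e-01, -2.02969631e-04, -6.80116326e-04]), 'force': array([-0.16524865,  0.44356303,  0.2841829 ]), 'wrist_torque': array([-0.00270753,  0.01941953,  0.00549936]), 'grip_force': 0.0, 'finger_gap': 0.9970479219452294}
scene_0.05.png
top_0.10.png
```

View pics/top_0.10.png

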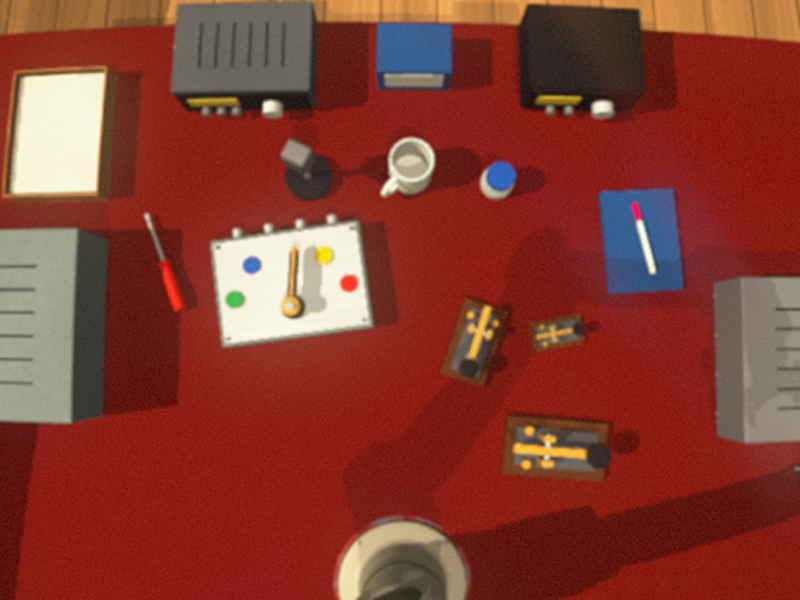

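View pics/scene_0.05.png

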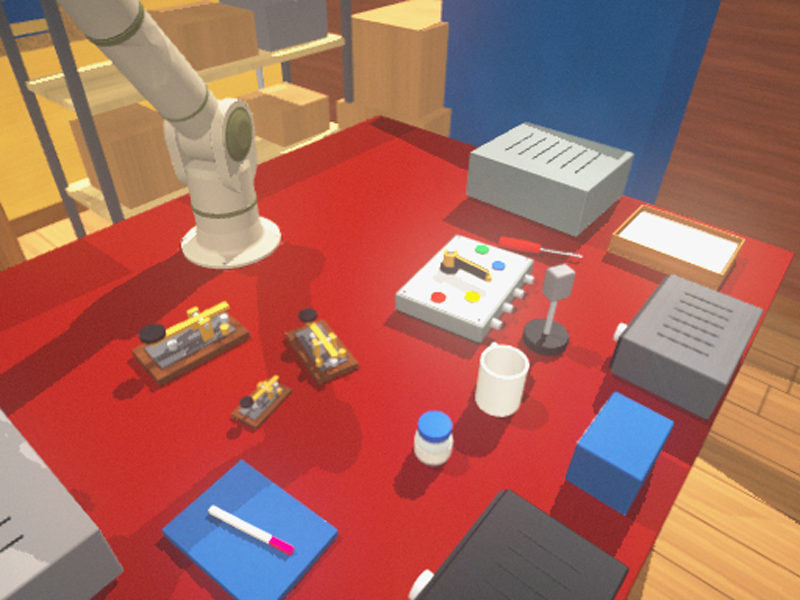

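The top view shows the selector with its hub at about (291,306), tip at (295,248) and green disc at (235,299). The middle key is at (475,340) with its knob at (469,368). The smaller key is at (557,332) and the larger at (556,450).

```bash
cat > m.py <<'E'
from h import *
S=np.array([512/800,384/600])
def blob(f,mask,near):
    n,l,st,c=cv2.connectedComponentsWithStats(mask.astype(np.uint8))
    ok=[i for i in range(1,n) if st[i,4]>12]
    i=min(ok,key=lambda i:np.hypot(*(c[i]-near))); return c[i],st[i],(l==i)
T=load("top"); C=load("scene")
for name,f,pts in (("top",T,dict(green=(235,299),red=(349,283),blue=(252,265),yellow=(325,255))),("scene",C,dict(green=(482,250),red=(438,297),blue=(498,266),yellow=(472,297)))):
    hsv=cv2.cvtColor(f["image"],cv2.COLOR_RGB2HSV); H,s,v=cv2.split(hsv)
    P=[]
    for k,(lo,hi) in dict(green=(45,85),red=(170,180),blue=(100,125),yellow=(24,33)).items():
        m=(s>110)&(v>60)&(H>=lo)&(H<=hi)
        if k=="red": m=(s>110)&(v>60)&((H>=170)|(H<=8))
        c,st,_=blob(f,m,np.array(pts[k])*S); w=ray(f,c,.055)[0]; P.append(w)
        print(name,k,c.round(1),st,w.round(4))
    P=np.array(P)[:,:2] # circle r=.11
    from scipy.optimize import least_squares
    r=least_squares(lambda p:np.hypot(*(P-p).T)-.11,P.mean(0)-[.1,0]); print("pivot",r.x.round(4),(r.fun*1e3).round(1))
    # knob
    k=np.array((469,368) if name=="top" else (308,316))*S
    m=v<45; c,st,mk=blob(f,m,k); print("knob",c,st,ray(f,c,.062)[0].round(4))
for z in (.1,.075): print(z, ray(T,np.array([(291,306),(295,248)])*S,z).round(4))
for z in (.062,): print('knob guess',ray(T,np.array([(469,368)])*S,z),ray(C,np.array([(308,316)])*S,z))
a=T["image"][165:260,275:335]; b=T["image"][130:230,130:245]
c=C["image"][185:250,175:235]; d=C["image"][145:220,250:350]
o=np.zeros((600,800,3),np.uint8)
for im,(x,y),(w,h) in ((a,(0,0),(240,300)),(b,(250,0),(345,300)),(c,(0,305),(270,290)),(d,(280,305),(390,290))):
    o[y:y+h,x:x+w]=cv2.resize(im[:,:,::-1],(w,h),interpolation=cv2.INTER_CUBIC)
cv2.imwrite("pics/c1.png",o)
E
python3 m.py
```

```text
top green [149.6 191.3] [145 187  10  10  76] [0.5314 0.3069 0.055 ]
top red [223.1 180.9] [218 176  11  11 100] [0.5615 0.097  0.055 ]
top blue [160.7 169.2] [156 165  10  10  74] [0.5948 0.2763 0.055 ]
top yellow [207.1 162.7] [203 158  10  11  82] [0.6137 0.1432 0.055 ]
pivot [0.518  0.1978] [-0.  -0.2 -0.1  0.2]
knob [351.44341085  51.82635659] [333  12  54  58 645] [ 0.9489 -0.2805  0.062 ]
scene green [308.3 159. ] [305 157   8   5  31] [0.5331 0.3064 0.055 ]
scene red [279.9 189.7] [276 187   9   7  50] [0.5627 0.0957 0.055 ]
scene blue [318.5 169.4] [315 167   8   6  34] [0.5953 0.2752 0.055 ]
scene yellow [301.9 189.3] [298 186   9   7  53] [0.6147 0.1438 0.055 ]
pivot [0.5184 0.1969] [ 0.5  0.4 -0.2 -0.1]Traceback (most recent call last):
  File "m.py", line 21, in <module>
    m=v<45; c,st,mk=blob(f,m,k); print("knob",c,st,ray(f,c,.062)[0].round(4))
                    ~~~~^^^^^^^
  File "m.py", line 6, in blob
    i=min(ok,key=lambda i:np.hypot(*(c[i]-near))); return c[i],st[i],(l==i)
ValueError: min() iterable argument is empty
```

```bash
sed -i '/# knob/,/m=v<45/d' m.py; sed -i "s/0.062,): print/.062,): print/" m.py
cat >> m.py <<'E'
print(T["image"][228:246:2,290:312:2].max(2)); print(C["image"][190:216:2,186:210:2].max(2))
E
python3 m.py | tail -30
```

```text
scene blue [318.5 169.4] [315 167   8   6  34] [0.5953 0.2752 0.055 ]
scene yellow [301.9 189.3] [298 186   9   7  53] [0.6147 0.1438 0.055 ]
pivot [0.5184 0.1969] [ 0.5  0.4 -0.2 -0.1]
0.1 [[0.5157 0.1947 0.1   ]
 [0.6181 0.1892 0.1   ]]
0.075 [[0.5174 0.1985 0.075 ]
 [0.622  0.1929 0.075 ]]
knob guess [[ 0.40687742 -0.12069472  0.062     ]] [[ 0.41656123 -0.12447467  0.062     ]]
[[112 103 102  96 134 206 227 156  84  68  72]
 [111 102 100  82  72  92 106  92  77  72  69]
 [114 113  89  56  52  59  53  59  72  68  71]
 [112 112  74  58  59  59  55  55  61  72  75]
 [114 112  76  59  58  56  56  52  70  75  72]
 [122 119  92  66  56  54  52  57  85  88  94]
 [124 112 105  83  63  56  60  82  90  95 106]
 [121 123 117 109 104  94  88  95 100 102  99]
 [121 127 125 122 111 111 103  98 101 104  91]]
[[183 184 183 184 185 185 184 209 210 208 210 210]
 [182 182 184 185 183 185 182 210 211 212 210 211]
 [183 186 186 186 185 181 184 210 208 209 212 210]
 [183 184 184 184 184 176 177 197 209 212 209 209]
 [183 181 183 159 108  91  92 107 191 211 210 210]
 [185 183 169  86  89  92  93  92 128 210 207 209]
 [184 186 159  86  88  90  92  90 103 210 206 209]
 [182 183 185  95  84  90  86  92 178 204 189 208]
 [183 184 184 184 144 132 145 202 199 179 178 181]
 [183 184 181 179 173 172 214 247 243 168 180 174]
 [180 168 159 156 161 154 169 247 247 234 163 179]
 [154 148 143 145 148 151 154 214 247 247 190 159]
 [158 132 144 136 142 150 196 237 244 247 247 162]]
```

View pics/c1.png

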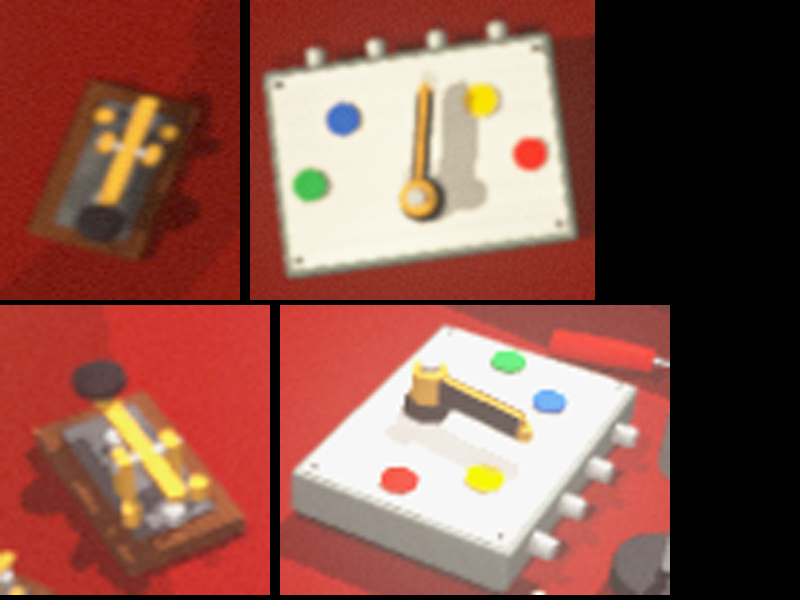

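The crop shows an arm pointing along about −3° with the green disc at about +83°. The middle key's knob is at its lower-left end. I'll move over with shut fingers.

{"fn": "play_rows", "kwargs": {
  "steps": [
    {"jaw": 0,"dx": 0.336,"dy": 0.84,"dz": 0,"yaw": 0.37},
    {"jaw": 0,"dx": 0.336,"dy": 0.84,"dz": 0,"yaw": 0.37},
    {"jaw": 0,"dx": 0.336,"dy": 0.84,"dz": 0,"yaw": 0.37},
    {"jaw": 0,"dx": 0.336,"dy": 0.84,"dz": 0,"yaw": 0.37},
    {"jaw": 0,"dx": 0.336,"dy": 0.84,"dz": 0,"yaw": 0.37},
    {"jaw": 0,"dx": 0.336,"dy": 0.84,"dz": 0,"yaw": 0.37},
    {"jaw": 0,"dx": 0.336,"dy": 0.84,"dz": 0,"yaw": 0.37},
    {"jaw": 0,"dx": 0.336,"dy": 0.84,"dz": 0,"yaw": 0.37},
    {"jaw": 0,"dx": 0.336,"dy": 0.84,"dz": 0,"yaw": 0.37},
    {"jaw": 0,"dx": 0.336,"dy": 0.84,"dz": 0,"yaw": 0.37}
  ]
}}

```text
clock: 0.93
eef_pos: [0.4094, -0.2901, 0.2312]
orientation: [0.892, 0.453, -0.0, -0.0]
force: [0.5, 0.6, -0.1]
finger_gap: -0.001
grip_force: 0.0
```

{"fn": "play_rows", "kwargs": {
  "steps": [
    {"jaw": 0,"dx": 0.36,"dy": 0.88,"dz": 0,"yaw": 0.37},
    {"jaw": 0,"dx": 0.36,"dy": 0.88,"dz": 0,"yaw": 0.37},
    {"jaw": 0,"dx": 0.36,"dy": 0.88,"dz": 0,"yaw": 0.37},
    {"jaw": 0,"dx": 0.36,"dy": 0.88,"dz": 0,"yaw": 0.37},
    {"jaw": 0,"dx": 0.36,"dy": 0.88,"dz": 0,"yaw": 0.37},
    {"jaw": 0,"dx": 0.36,"dy": 0.88,"dz": 0,"yaw": 0.37},
    {"jaw": 0,"dx": 0.36,"dy": 0.88,"dz": 0,"yaw": 0.37},
    {"jaw": 0,"dx": 0.36,"dy": 0.88,"dz": 0,"yaw": 0.37},
    {"jaw": 0,"dx": 0.36,"dy": 0.88,"dz": 0,"yaw": 0.37},
    {"jaw": 0,"dx": 0.36,"dy": 0.88,"dz": 0,"yaw": 0.37}
  ]
}}

```text
clock: 1.77
eef_pos: [0.5673, 0.0955, 0.2311]
orientation: [0.724, 0.689, -0.0, -0.0]
force: [0.7, -1.0, 0.9]
finger_gap: 0.0
grip_force: 0.0
```

```bash
python3 -c "
from h import *
save(); o=observe(); print(o['eef_pos'],o['orientation'],o['qpos'],o['clock'])
C=load('scene');T=load('top');S=.64
a=C['image'][100:240,240:370];b=T['image'][120:240,110:260]
o=np.zeros((420,800,3),np.uint8)
o[:420,:390]=cv2.resize(a[:,:,::-1],(390,420));o[:320,400:800]=cv2.resize(b[:,:,::-1],(400,320));cv2.imwrite('pics/c2.png',o)
"
```

```text
[0.56864348 0.10191598 0.2313606 ] [ 0.7213917   0.69252277  0.00225605 -0.00106683] [ 0.02330825  0.44993296 -0.41705059  1.92627483  0.24026828  0.81071223
 -0.56376184] 1.8667
```

View pics/c2.png

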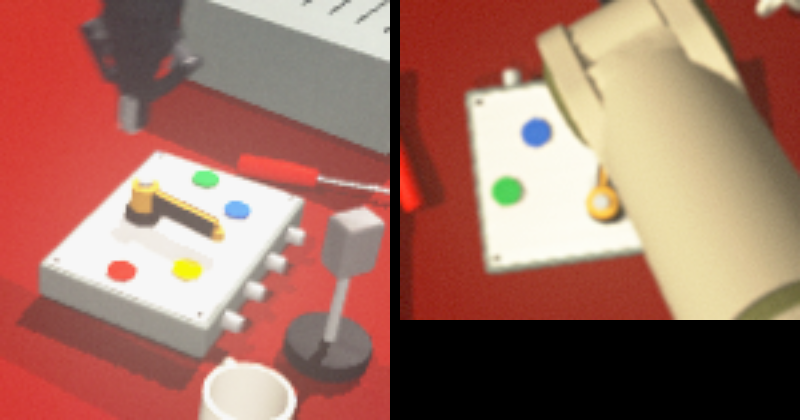

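The scene crop shows the arm still at −3°, with the tool behind it and clear. Now I'll descend beside its clockwise flank.

{"fn": "play_rows", "kwargs": {
  "steps": [
    {"jaw": 0,"dx": 0.046,"dy": 0.116,"dz": 0},
    {"jaw": 0,"dx": 0.046,"dy": 0.116,"dz": 0},
    {"jaw": 0,"dx": 0.046,"dy": 0.116,"dz": 0},
    {"jaw": 0,"dx": 0.046,"dy": 0.116,"dz": -0.08},
    {"jaw": 0,"dx": 0.046,"dy": 0.116,"dz": -0.16},
    {"jaw": 0,"dx": 0.046,"dy": 0.116,"dz": -0.24},
    {"jaw": 0,"dx": 0.046,"dy": 0.116,"dz": -0.29},
    {"jaw": 0,"dx": 0.046,"dy": 0.116,"dz": -0.312},
    {"jaw": 0,"dx": 0.046,"dy": 0.116,"dz": -0.312},
    {"jaw": 0,"dx": 0.046,"dy": 0.116,"dz": -0.312}
  ]
}}

```text
$.steps[0]: bad value
```

```bash
python3 -c "
import numpy as np
p=np.array([.518,.1975]);x0=None
for th in [-3,5,13,21,29,37,45,53,61,69,75,79,82]:
    t=np.radians(th);q=p+.075*np.array([np.cos(t),np.sin(t)])+.018*np.array([np.sin(t),-np.cos(t)]);print(th,q.round(4))
"
```

```text
-3 [0.592  0.1756]
5 [0.5943 0.1861]
13 [0.5951 0.1968]
21 [0.5945 0.2076]
29 [0.5923 0.2181]
37 [0.5887 0.2283]
45 [0.5838 0.2378]
53 [0.5775 0.2466]
61 [0.5701 0.2544]
69 [0.5617 0.2611]
75 [0.5548 0.2653]
79 [0.55   0.2677]
82 [0.5463 0.2693]
```

All five fields seem to be required.

{"fn": "play_rows", "kwargs": {
  "steps": [
    {"jaw": 0,"dx": 0.046,"dy": 0.116,"dz": 0,"yaw": 0},
    {"jaw": 0,"dx": 0.046,"dy": 0.116,"dz": 0,"yaw": 0},
    {"jaw": 0,"dx": 0.046,"dy": 0.116,"dz": 0,"yaw": 0},
    {"jaw": 0,"dx": 0.046,"dy": 0.116,"dz": -0.08,"yaw": 0},
    {"jaw": 0,"dx": 0.046,"dy": 0.116,"dz": -0.16,"yaw": 0},
    {"jaw": 0,"dx": 0.046,"dy": 0.116,"dz": -0.24,"yaw": 0},
    {"jaw": 0,"dx": 0.046,"dy": 0.116,"dz": -0.29,"yaw": 0},
    {"jaw": 0,"dx": 0.046,"dy": 0.116,"dz": -0.312,"yaw": 0},
    {"jaw": 0,"dx": 0.046,"dy": 0.116,"dz": -0.312,"yaw": 0},
    {"jaw": 0,"dx": 0.046,"dy": 0.116,"dz": -0.312,"yaw": 0}
  ]
}}

```text
clock: 2.7
eef_pos: [0.5902, 0.1514, 0.0757]
orientation: [0.724, 0.689, -0.0, 0.0]
force: [-0.5, 0.2, 1.1]
finger_gap: -0.004
grip_force: 0.0
```

{"fn": "play_rows", "kwargs": {
  "steps": [
    {"jaw": 0,"dx": 0.004,"dy": 0.038,"dz": 0,"yaw": 0},
    {"jaw": 0,"dx": 0.004,"dy": 0.049,"dz": 0,"yaw": 0},
    {"jaw": 0,"dx": 0.008,"dy": 0.065,"dz": 0,"yaw": 0.065},
    {"jaw": 0,"dx": 0.01,"dy": 0.081,"dz": 0,"yaw": 0.132},
    {"jaw": 0,"dx": 0.01,"dy": 0.097,"dz": 0,"yaw": 0.198},
    {"jaw": 0,"dx": 0.009,"dy": 0.113,"dz": 0,"yaw": 0.265},
    {"jaw": 0,"dx": 0.006,"dy": 0.129,"dz": 0,"yaw": 0.332},
    {"jaw": 0,"dx": 0.001,"dy": 0.145,"dz": 0,"yaw": 0.398},
    {"jaw": 0,"dx": -0.005,"dy": 0.16,"dz": 0,"yaw": 0.465},
    {"jaw": 0,"dx": -0.012,"dy": 0.174,"dz": 0,"yaw": 0.532}
  ]
}}

```text
clock: 3.53
eef_pos: [0.5865, 0.2388, 0.0777]
orientation: [0.38, 0.925, 0.001, 0.002]
force: [3.7, -0.8, -0.7]
finger_gap: -0.002
grip_force: 1.6
```

```bash
python3 -c "
from h import *
save(); o=observe(); print(o['eef_pos'],o['orientation'],o['force'],o['clock'])
C=load('scene');T=load('top');S=.64
a=C['image'][100:240,240:370];b=T['image'][120:240,110:260]
o=np.zeros((420,800,3),np.uint8)
o[:420,:390]=cv2.resize(a[:,:,::-1],(390,420));o[:320,400:800]=cv2.resize(b[:,:,::-1],(400,320));cv2.imwrite('pics/c3.png',o)
"
```

```text
[0.58503349 0.23981623 0.07731279] [0.38114477 0.92451366 0.00139735 0.00110084] [-0.49787318  0.63773231  0.30605776] 3.6333
```

View pics/c3.png

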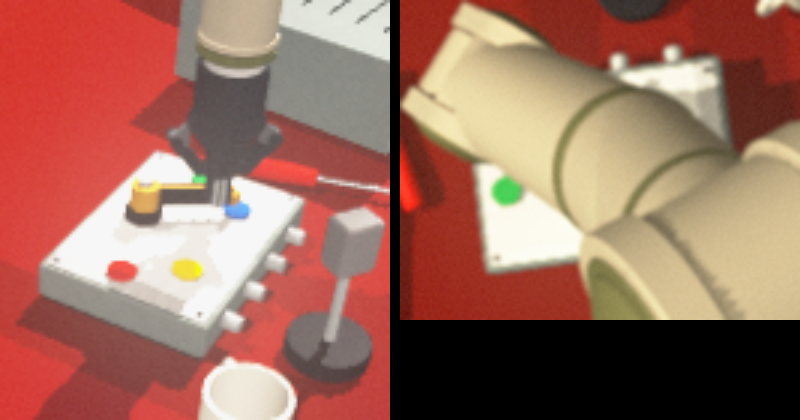

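The scene crop shows the bar resting flat on the finger side at about 45°, as planned. I'll go on to about 77° and pause for a check.

{"fn": "play_rows", "kwargs": {
  "steps": [
    {"jaw": 0,"dx": -0.01,"dy": 0.012,"dz": 0,"yaw": 0.067},
    {"jaw": 0,"dx": -0.02,"dy": 0.024,"dz": 0,"yaw": 0.133},
    {"jaw": 0,"dx": -0.032,"dy": 0.036,"dz": 0,"yaw": 0.2},
    {"jaw": 0,"dx": -0.045,"dy": 0.045,"dz": 0,"yaw": 0.267},
    {"jaw": 0,"dx": -0.056,"dy": 0.052,"dz": 0,"yaw": 0.322},
    {"jaw": 0,"dx": -0.063,"dy": 0.056,"dz": 0,"yaw": 0.356},
    {"jaw": 0,"dx": -0.063,"dy": 0.056,"dz": 0,"yaw": 0.356},
    {"jaw": 0,"dx": -0.063,"dy": 0.056,"dz": 0,"yaw": 0.356}
  ]
}}

```text
clock: 4.3
eef_pos: [0.5529, 0.2662, 0.0761]
orientation: [0.115, 0.993, -0.0, 0.0]
force: [-0.4, 1.0, 0.1]
finger_gap: -0.001
grip_force: 0.0
```

```bash
cat > look.py <<'E'
from h import *
import sys
save(); o=observe(); print(o['eef_pos'],np.degrees(2*np.arctan2(o['orientation'][1],o['orientation'][0]))-90,o['force'],o['clock'])
C=load('scene');T=load('top')
g=lambda a:np.array(a,np.float32)
p=np.array([.5182,.1973])
ps=proj(C,[[.5182,.1973,.09]]+[[p[0]+.11*np.cos(np.radians(t)),p[1]+.11*np.sin(np.radians(t)),.075] for t in (77,80,82.7,85)])
print('scene px expected tip at 77,80,82.7,85:',ps.round(1).tolist())
a=C['image'][135:195,265:345];b=T['image'][150:230,125:225]
o=np.zeros((390,800,3),np.uint8)
o[:300,:400]=cv2.resize(a[:,:,::-1],(400,300),interpolation=cv2.INTER_CUBIC);o[:320,400:]=cv2.resize(b[:,:,::-1],(400,320),interpolation=cv2.INTER_CUBIC);cv2.imwrite('pics/'+sys.argv[1]+'.png',o)
E
python3 look.py c4
```

```text
[0.55274475 0.26591896 0.07561036] 76.8628389120228 [-0.45098732  0.21017698  0.46592341] 4.4
scene px expected tip at 77,80,82.7,85: [[287.9, 162.1], [311.0, 155.5], [309.8, 154.8], [308.7, 154.2], [307.7, 153.7]]
```

View pics/c4.png

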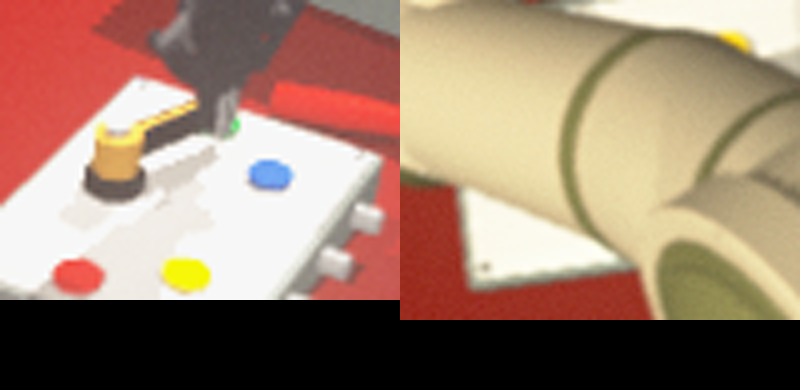

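The pushing finger hides the tip. I'll go to a nominal 80°, back off, rise, and swing aside to measure.

{"fn": "play_rows", "kwargs": {
  "steps": [
    {"jaw": 0,"dx": -0.004,"dy": 0.002,"dz": 0,"yaw": 0.02},
    {"jaw": 0,"dx": -0.008,"dy": 0.004,"dz": 0,"yaw": 0.033},
    {"jaw": 0,"dx": -0.008,"dy": 0.004,"dz": 0,"yaw": 0.033},
    {"jaw": 0,"dx": -0.008,"dy": 0.004,"dz": 0,"yaw": 0.033},
    {"jaw": 0,"dx": 0.01,"dy": 0.0,"dz": 0,"yaw": 0.033},
    {"jaw": 0,"dx": 0.031,"dy": -0.003,"dz": 0,"yaw": 0.033},
    {"jaw": 0,"dx": 0.035,"dy": -0.003,"dz": 0.08,"yaw": 0.033},
    {"jaw": 0,"dx": 0.035,"dy": -0.003,"dz": 0.16,"yaw": 0.033},
    {"jaw": 0,"dx": 0.035,"dy": -0.003,"dz": 0.24,"yaw": 0.033},
    {"jaw": 0,"dx": 0.035,"dy": -0.003,"dz": 0.3,"yaw": 0.033}
  ]
}}

```text
clock: 5.23
eef_pos: [0.5711, 0.2657, 0.2283]
orientation: [0.087, 0.996, 0.001, 0.0]
force: [1.4, 0.1, -0.4]
finger_gap: -0.0
grip_force: 0.0
```

{"fn": "play_rows", "kwargs": {
  "steps": [
    {"jaw": 0,"dx": 0,"dy": -0.08,"dz": 0,"yaw": 0},
    {"jaw": 0,"dx": 0,"dy": -0.16,"dz": 0,"yaw": 0},
    {"jaw": 0,"dx": 0,"dy": -0.24,"dz": 0,"yaw": 0},
    {"jaw": 0,"dx": 0,"dy": -0.32,"dz": 0,"yaw": 0},
    {"jaw": 0,"dx": 0,"dy": -0.4,"dz": 0,"yaw": 0},
    {"jaw": 0,"dx": 0,"dy": -0.48,"dz": 0,"yaw": 0},
    {"jaw": 0,"dx": 0,"dy": -0.56,"dz": 0,"yaw": 0},
    {"jaw": 0,"dx": 0,"dy": -0.64,"dz": 0,"yaw": 0},
    {"jaw": 0,"dx": 0,"dy": -0.7,"dz": 0,"yaw": 0},
    {"jaw": 0,"dx": 0,"dy": -0.7,"dz": 0,"yaw": 0}
  ]
}}

```text
clock: 6.07
eef_pos: [0.5701, -0.0935, 0.2242]
orientation: [0.092, 0.996, -0.001, -0.001]
force: [-0.4, 0.4, -0.6]
finger_gap: -0.003
grip_force: 0.0
```

```bash
cat >> look.py <<'E'
# arm: saturated yellow/orange pixels of the bar's top brass in the top view
h,s,v=cv2.split(cv2.cvtColor(T['image'],cv2.COLOR_RGB2HSV))
m=(s>90)&(h>8)&(h<30)&(v>80); m[:,:140]=0;m[:150]=0;m[215:]=0;m[:,225:]=0
ys,xs=np.nonzero(m); W=ray(T,np.c_[xs,ys],.09)[:,:2]
r=np.hypot(*(W-p).T); k=(r>.025)&(r<.13)
print(k.sum(), 'max r',r[k].max(),'min r',r[k].min())
vx,vy,x0,y0=cv2.fitLine(W[k].astype(np.float32),cv2.DIST_HUBER,0,.01,.01).ravel()
print('line angle',np.degrees(np.arctan2(vy,vx))%180,'dist from pivot mm',1e3*((x0-p[0])*vy-(y0-p[1])*vx),'mean bearing',np.degrees(np.arctan2(*(W[k].mean(0)-p)[::-1])))
E
python3 look.py c5
```

```text
[ 0.57041647 -0.08680274  0.22503156] 79.82042638287285 [-0.90950372  2.23101587  0.21266173] 6.1667
scene px expected tip at 77,80,82.7,85: [[287.9, 162.1], [311.0, 155.5], [309.8, 154.8], [308.7, 154.2], [307.7, 153.7]]
226 max r 0.12174184945778106 min r 0.025357442629297997
line angle 119.93042 dist from pivot mm -46.932134477710754 mean bearing 7.93903930570717
```

View pics/c5.png

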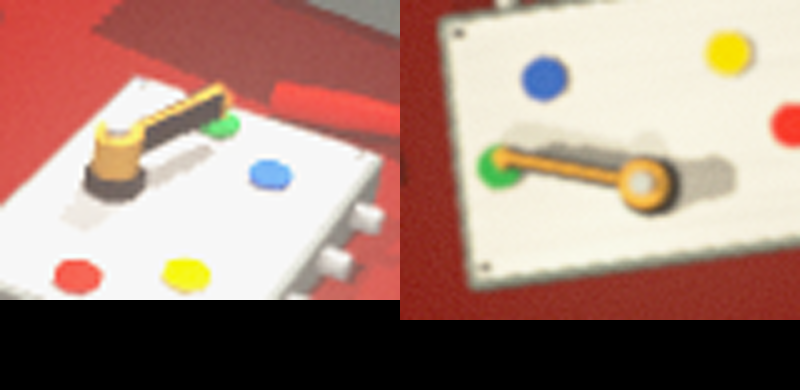

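The bar is now just short of the green disc centre: the tip is at (503,157) and the disc at (499,167) in the right crop. I'll fit the angle with the mask limited to the bar.

```bash
cat > ang.py <<'E'
from h import *
T=load('top');C=load('scene'); p=np.array([.5182,.1973])
h,s,v=cv2.split(cv2.cvtColor(T['image'],cv2.COLOR_RGB2HSV))
m=(s>90)&(h>8)&(h<30)&(v>80); m[:,:140]=0;m[:170]=0;m[215:]=0;m[:,195:]=0
ys,xs=np.nonzero(m); W=ray(T,np.c_[xs,ys],.09)[:,:2]
hub=W[:,1]<p[1]+.018
print('hub',ray(T,np.c_[xs,ys][hub],.1)[:,:2].mean(0))
r=np.hypot(*(W-p).T); k=(r>.026)&(r<.098)&(W[:,1]>p[1])
L=cv2.fitLine(W[k].astype(np.float32),cv2.DIST_L2,0,.01,.01).ravel()
print(k.sum(),'line',np.degrees(np.arctan2(L[1],L[0]))%180,'perp dist mm',1e3*((L[2]-p[0])*L[1]-(L[3]-p[1])*L[0]),'bearing',np.degrees(np.arctan2(*(W[k].mean(0)-p)[::-1])))
e=(r>.1)&(r<.13); print('end',ray(T,np.c_[xs,ys][e],.08).mean(0))
gm=(s>90)&(h>45)&(h<85)&(v>60); y2,x2=np.nonzero(gm); kk=(x2>140)&(x2<165)&(y2>180)&(y2<205); print('green visible',ray(T,[[x2[kk].mean(),y2[kk].mean()]],.055))
E
python3 ang.py
```

```text
hub [0.51600232 0.19499439]
101 line 80.05226 perp dist mm 0.06250128684891047 bearing 79.99447645261463
end [0.5375641  0.30111016 0.08      ]
green visible [[0.52704644 0.30958755 0.055     ]]
```

The bar is at 80.0° and the disc fan puts green at 83.0°. I'll return along the same path for a 3° nudge.

{"fn": "play_rows", "kwargs": {
  "steps": [
    {"jaw": 0,"dx": 0,"dy": 0.08,"dz": 0,"yaw": 0.033},
    {"jaw": 0,"dx": 0,"dy": 0.16,"dz": 0,"yaw": 0.033},
    {"jaw": 0,"dx": 0,"dy": 0.24,"dz": 0,"yaw": 0.033},
    {"jaw": 0,"dx": 0.004,"dy": 0.32,"dz": 0,"yaw": 0.033},
    {"jaw": 0,"dx": 0.008,"dy": 0.4,"dz": 0,"yaw": 0.033},
    {"jaw": 0,"dx": 0.01,"dy": 0.48,"dz": 0,"yaw": 0.033},
    {"jaw": 0,"dx": 0.01,"dy": 0.56,"dz": 0,"yaw": 0.033},
    {"jaw": 0,"dx": 0.01,"dy": 0.64,"dz": 0,"yaw": 0.033},
    {"jaw": 0,"dx": 0.01,"dy": 0.7,"dz": 0,"yaw": 0.033},
    {"jaw": 0,"dx": 0.01,"dy": 0.7,"dz": 0,"yaw": 0.033}
  ]
}}

```text
clock: 7.0
eef_pos: [0.5725, 0.2754, 0.2264]
orientation: [0.056, 0.998, 0.003, -0.0]
force: [0.4, 0.9, 0.2]
finger_gap: -0.003
grip_force: 0.0
```

{"fn": "play_rows", "kwargs": {
  "steps": [
    {"jaw": 0,"dx": 0,"dy": 0,"dz": 0,"yaw": 0},
    {"jaw": 0,"dx": 0,"dy": 0,"dz": -0.08,"yaw": 0},
    {"jaw": 0,"dx": 0,"dy": 0,"dz": -0.16,"yaw": 0},
    {"jaw": 0,"dx": 0,"dy": 0,"dz": -0.24,"yaw": 0},
    {"jaw": 0,"dx": 0,"dy": 0,"dz": -0.28,"yaw": 0},
    {"jaw": 0,"dx": 0,"dy": 0,"dz": -0.3,"yaw": 0},
    {"jaw": 0,"dx": 0,"dy": 0,"dz": -0.3,"yaw": 0},
    {"jaw": 0,"dx": 0,"dy": 0,"dz": -0.3,"yaw": 0}
  ]
}}

```text
clock: 7.67
eef_pos: [0.5754, 0.2653, 0.0759]
orientation: [0.061, 0.998, 0.0, 0.0]
force: [0.5, 0.3, 1.6]
finger_gap: 0.001
grip_force: 0.0
```

{"fn": "play_rows", "kwargs": {
  "steps": [
    {"jaw": 0,"dx": -0.02,"dy": 0.003,"dz": 0,"yaw": 0},
    {"jaw": 0,"dx": -0.04,"dy": 0.006,"dz": 0,"yaw": 0},
    {"jaw": 0,"dx": -0.052,"dy": 0.008,"dz": 0,"yaw": 0},
    {"jaw": 0,"dx": -0.058,"dy": 0.009,"dz": 0,"yaw": 0},
    {"jaw": 0,"dx": -0.061,"dy": 0.009,"dz": 0,"yaw": 0},
    {"jaw": 0,"dx": -0.061,"dy": 0.009,"dz": 0,"yaw": 0},
    {"jaw": 0,"dx": -0.061,"dy": 0.009,"dz": 0,"yaw": 0},
    {"jaw": 0,"dx": -0.04,"dy": 0.006,"dz": 0,"yaw": 0},
    {"jaw": 0,"dx": -0.01,"dy": 0.0,"dz": 0,"yaw": 0},
    {"jaw": 0,"dx": 0.0,"dy": 0.0,"dz": 0.05,"yaw": 0}
  ]
}}

```text
clock: 8.5
eef_pos: [0.5759, 0.2622, 0.0965]
orientation: [0.062, 0.998, -0.002, -0.002]
force: [1.2, 0.1, -0.3]
finger_gap: 0.003
grip_force: 0.0
```

{"fn": "play_rows", "kwargs": {
  "steps": [
    {"jaw": 0,"dx": 0,"dy": 0,"dz": 0.08,"yaw": 0},
    {"jaw": 0,"dx": 0,"dy": 0,"dz": 0.16,"yaw": 0},
    {"jaw": 0,"dx": 0,"dy": 0,"dz": 0.24,"yaw": 0},
    {"jaw": 0,"dx": 0,"dy": -0.08,"dz": 0.24,"yaw": 0},
    {"jaw": 0,"dx": 0,"dy": -0.16,"dz": 0.24,"yaw": 0},
    {"jaw": 0,"dx": 0,"dy": -0.24,"dz": 0.24,"yaw": 0},
    {"jaw": 0,"dx": 0,"dy": -0.32,"dz": 0.24,"yaw": 0},
    {"jaw": 0,"dx": 0,"dy": -0.4,"dz": 0.24,"yaw": 0},
    {"jaw": 0,"dx": 0,"dy": -0.48,"dz": 0.24,"yaw": 0},
    {"jaw": 0,"dx": 0,"dy": -0.56,"dz": 0.24,"yaw": 0}
  ]
}}

```text
clock: 9.33
eef_pos: [0.5751, -0.0175, 0.2201]
orientation: [0.061, 0.998, 0.0, -0.0]
force: [1.5, -0.6, 0.7]
finger_gap: 0.002
grip_force: 0.0
```

```bash
python3 look.py c6 | head -1; python3 ang.py
cat > knob.py <<'E'
from h import *
for n,c0,thr,win in (("top",(300,237),72,11),("scene",(197,201),115,11)):
    f=load(n); im=f["image"]; sub=np.zeros(im.shape[:2],np.uint8)
    x,y=c0; sub[y-win:y+win,x-win:x+win]=(im[y-win:y+win,x-win:x+win].max(2)<thr)
    k,l,st,c=cv2.connectedComponentsWithStats(sub); i=1+np.argmax(st[1:,4])
    print(n,c[i],st[i],ray(f,c[i],.062),ray(f,c[i],.055))
E
python3 knob.py
```

```text
[ 0.57501633 -0.02409425  0.21890103] 82.39296465715094 [-0.7768259   0.54089202  0.27647221] 9.4333
hub [0.51540278 0.19469095]
103 line 83.365135 perp dist mm 0.4360300905293501 bearing 82.9728844391886
end [0.53079223 0.30214481 0.08      ]
green visible [[0.52934198 0.31126319 0.055     ]]
top [299.55555556 235.18181818] [294 230  12  11  99] [[ 0.40783187 -0.11899118  0.062     ]] [[ 0.40764283 -0.11981086  0.055     ]]
scene [196.57142857 201.49350649] [191 198  12   8  77] [[ 0.41276767 -0.12315295  0.062     ]] [[ 0.40621738 -0.11777009  0.055     ]]
```

Bearing 82.97°, so the tip is on green's centre. The two views agree on the knob at about (0.408, −0.119). I'll move above it and turn the wrist to neutral.

{"fn": "play_rows", "kwargs": {
  "steps": [
    {"jaw": 0,"dx": -0.08,"dy": -0.05,"dz": 0,"yaw": -0.07},
    {"jaw": 0,"dx": -0.14,"dy": -0.09,"dz": 0,"yaw": -0.14},
    {"jaw": 0,"dx": -0.2,"dy": -0.13,"dz": 0,"yaw": -0.21},
    {"jaw": 0,"dx": -0.26,"dy": -0.16,"dz": 0,"yaw": -0.28},
    {"jaw": 0,"dx": -0.3,"dy": -0.19,"dz": 0,"yaw": -0.35},
    {"jaw": 0,"dx": -0.32,"dy": -0.21,"dz": 0,"yaw": -0.42},
    {"jaw": 0,"dx": -0.327,"dy": -0.212,"dz": 0,"yaw": -0.49},
    {"jaw": 0,"dx": -0.327,"dy": -0.212,"dz": 0,"yaw": -0.56},
    {"jaw": 0,"dx": -0.327,"dy": -0.212,"dz": 0,"yaw": -0.63},
    {"jaw": 0,"dx": -0.327,"dy": -0.212,"dz": 0,"yaw": -0.7}
  ]
}}

```text
clock: 10.27
eef_pos: [0.4119, -0.1211, 0.2204]
orientation: [0.576, 0.818, 0.0, -0.0]
force: [-0.2, 0.5, 0.1]
finger_gap: 0.001
grip_force: 0.0
```

{"fn": "play_rows", "kwargs": {
  "steps": [
    {"jaw": 0,"dx": 0,"dy": 0,"dz": -0.06,"yaw": -0.07},
    {"jaw": 0,"dx": 0,"dy": 0,"dz": -0.12,"yaw": -0.14},
    {"jaw": 0,"dx": 0,"dy": 0,"dz": -0.18,"yaw": -0.2},
    {"jaw": 0,"dx": 0,"dy": 0,"dz": -0.22,"yaw": -0.26},
    {"jaw": 0,"dx": 0,"dy": 0,"dz": -0.24,"yaw": -0.29},
    {"jaw": 0,"dx": 0,"dy": 0,"dz": -0.25,"yaw": -0.29},
    {"jaw": 0,"dx": 0,"dy": 0,"dz": -0.25,"yaw": -0.29},
    {"jaw": 0,"dx": 0,"dy": 0,"dz": -0.25,"yaw": -0.29}
  ]
}}

```text
clock: 10.93
eef_pos: [0.412, -0.1207, 0.0954]
orientation: [0.743, 0.669, -0.0, -0.0]
force: [0.3, 0.1, -0.2]
finger_gap: 0.002
grip_force: 0.0
```

```bash
python3 -c "
from h import *
save(); o=observe(); print(o['eef_pos'],o['force'],o['qpos'],o['orientation'])
C=load('scene'); print(proj(C,[o['eef_pos'],[.408,-.119,.062]]))
cv2.imwrite('pics/c7.png',cv2.resize(C['image'][150:250,150:250][:,:,::-1],(500,500),interpolation=cv2.INTER_CUBIC))"
```

```text
[ 0.41210881 -0.12099214  0.09594449] [ 0.22306984 -0.33210128 -0.14086539] [ 0.37327174  0.5146521  -0.30448595  2.3655256   0.49501677  0.31597673
 -0.47289043] [7.43316466e-01 6.68939657e-01 3.86600270e-04 4.65156464e-04]
[[196.03380879 192.23078566]
 [196.49324146 200.16225909]]
```

View pics/c7.png

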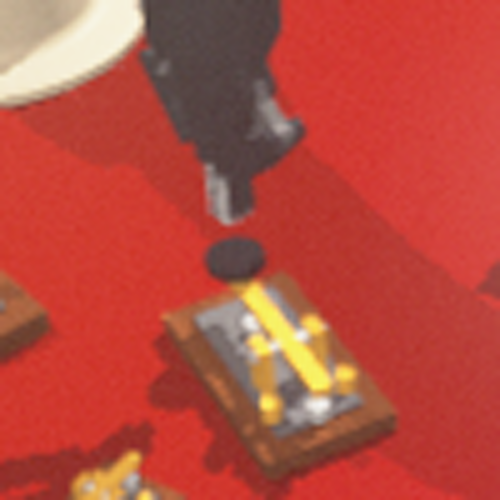

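The fingertips at (232,215) stand right above the knob at (235,258). Pressing down gently.

{"fn": "play_rows", "kwargs": {
  "steps": [
    {"jaw": 0,"dx": 0,"dy": 0,"dz": -0.03,"yaw": 0},
    {"jaw": 0,"dx": 0,"dy": 0,"dz": -0.05,"yaw": 0},
    {"jaw": 0,"dx": 0,"dy": 0,"dz": -0.06,"yaw": 0},
    {"jaw": 0,"dx": 0,"dy": 0,"dz": -0.066,"yaw": 0},
    {"jaw": 0,"dx": 0,"dy": 0,"dz": -0.07,"yaw": 0},
    {"jaw": 0,"dx": 0,"dy": 0,"dz": -0.074,"yaw": 0},
    {"jaw": 0,"dx": 0,"dy": 0,"dz": -0.076,"yaw": 0},
    {"jaw": 0,"dx": 0,"dy": 0,"dz": -0.076,"yaw": 0},
    {"jaw": 0,"dx": 0,"dy": 0,"dz": -0.076,"yaw": 0}
  ]
}}

```text
clock: 11.78
eef_pos: [0.4112, -0.1208, 0.0575]
orientation: [0.744, 0.669, -0.0, -0.0]
force: [-2.9, 1.1, 4.2]
finger_gap: -0.001
grip_force: 2.2
```

{"fn": "play_rows", "kwargs": {
  "steps": [
    {"jaw": 0,"dx": 0,"dy": 0,"dz": -0.002,"yaw": 0},
    {"jaw": 0,"dx": 0,"dy": 0,"dz": -0.004,"yaw": 0},
    {"jaw": 0,"dx": 0,"dy": 0,"dz": -0.004,"yaw": 0},
    {"jaw": 0,"dx": 0,"dy": 0,"dz": -0.004,"yaw": 0}
  ]
}}

```text
clock: 12.12
eef_pos: [0.411, -0.1208, 0.0556]
orientation: [0.744, 0.669, -0.0, -0.0]
force: [-4.6, 1.7, 11.0]
finger_gap: -0.0
grip_force: 5.8
```

{"fn": "play_rows", "kwargs": {
  "steps": [
    {"jaw": 0,"dx": 0,"dy": 0,"dz": -0.002,"yaw": 0},
    {"jaw": 0,"dx": 0,"dy": 0,"dz": -0.002,"yaw": 0},
    {"jaw": 0,"dx": 0,"dy": 0,"dz": -0.002,"yaw": 0}
  ]
}}

```text
clock: 12.37
eef_pos: [0.411, -0.1208, 0.0551]
orientation: [0.744, 0.669, -0.0, 0.0]
force: [-6.8, 2.6, 21.8]
finger_gap: -0.002
grip_force: 11.2
```

{"fn": "play_rows", "kwargs": {
  "steps": [
    {"jaw": 0,"dx": -0.002,"dy": 0,"dz": 0.0006,"yaw": 0},
    {"jaw": 0,"dx": -0.002,"dy": 0,"dz": 0.0012,"yaw": 0},
    {"jaw": 0,"dx": -0.002,"dy": 0,"dz": 0.0012,"yaw": 0},
    {"jaw": 0,"dx": -0.002,"dy": 0,"dz": 0.0012,"yaw": 0}
  ]
}}

```text
clock: 12.7
eef_pos: [0.4109, -0.1208, 0.0554]
orientation: [0.744, 0.669, 0.0, 0.001]
force: [-3.7, 1.6, 13.9]
finger_gap: 0.003
grip_force: 7.0
```

```bash
python3 -c "
from h import *
old=cv2.imread('pics/scene_0.05.png'); C0=load('scene')['image'].astype(int)
save(); o=observe(); print(o['eef_pos'],o['force'],o['clock'])
C=load('scene'); I=C['image']
# key base shift vs. earlier frame, on key region below knob
A=np.float32(cv2.cvtColor(C0.astype(np.uint8)[208:246,185:235],cv2.COLOR_RGB2GRAY));B=np.float32(cv2.cvtColor(I[208:246,185:235],cv2.COLOR_RGB2GRAY))
print('shift px',cv2.phaseCorrelate(A,B,cv2.createHanningWindow((50,38),cv2.CV_32F)))
a=I[150:250,150:250];b=I[135:195,265:345];z=np.zeros((500,800,3),np.uint8)
z[:,:400]=cv2.resize(a[:,:,::-1],(400,500)) ;z[:300,400:]=cv2.resize(b[:,:,::-1],(400,300));cv2.imwrite('pics/c8.png',z)"
```

```text
[ 0.41097006 -0.12078337  0.05546387] [-3.1278899   0.6397743  14.48503853] 12.8
shift px ((0.08842593566432555, -0.23762646009303623), 1.0002612137794495)
```

View pics/c8.png

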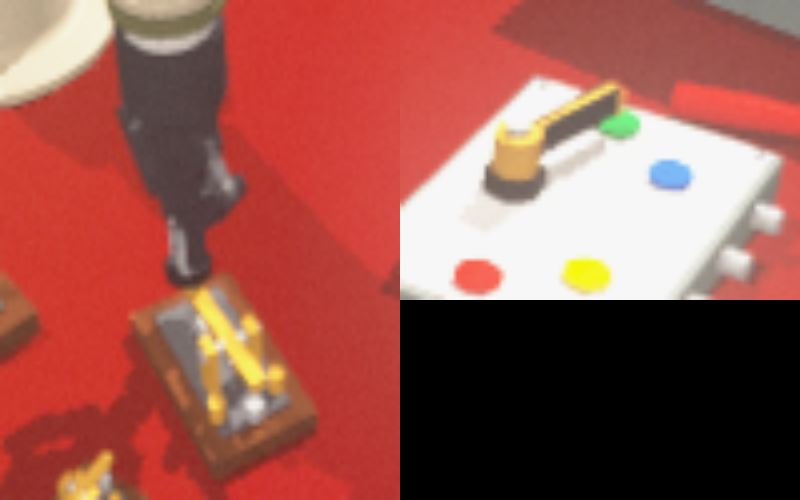

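The knob is held down at (188,265) with about 14 N. The key has not shifted (under 0.3 px), and the arm still stands over green.

```bash
python3 -c "
from rig import close_job
print(close_job())"
```

```text
the job is handed in; nothing more can be done
None
```

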